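# Strip the laundry chest for washing

## Robot

A 6-joint arm with a two-finger parallel gripper is mounted at the origin on the work surface. World frame = base frame: x ahead of the robot, y to its left, z up, the work surface at z = 0. Lengths are in m, angles in rad, forces in N, time in s.
With the tool pointing down it reaches from about 0.25 to 0.775 m from the base axis. Payload 4 kg.
Tool frame: the origin (TCP) lies at the very end of the fingers, on their centre line; the grasp point (between the pads) lies 19 mm behind it (robot.hold_point_z is the distance from the TCP to the grasp point, in m); z points along the fingers, y is the line along which they close (so a half turn about z gives the same grasp; the last joint's range is limited). The gripper opens to 94 mm and grips with 3 to 60 N. Pads are 16 mm wide; open, the fingers measure 119 mm over their backs; the gripper's body (75 mm by 177 mm) begins 78 mm behind the grasp point.
Start: joints at [1.233, 0.087, 1.371, -0, 1.684, -0.103], TCP at [0.128, 0.535, 0.18] pointing down, gripper open.
Joint ranges: [-3.1, 3.1], [-0.76, 2.03], [0.27, 2.55], [-1.08, 4.22], [0.17, 2.65], [-2.57, 2.57]. Speed limits (rad/s): [2.79, 2.79, 3.14, 3.14, 3.14, 3.14].

## Interface

Orientations are given as [roll, pitch, yaw] about the fixed x, y, z axes, in that order (R = Rz(yaw) Ry(pitch) Rx(roll)).
In Python, from bench import robot gives the robot as it stands.
- The arm moves only by the tool carry_out, never from a script. Its argument "steps" is a list of rows, each a list of 3 entries, a list of its own where there are three numbers: the shift along the tool's x, y, z in m, then the turn about the tool's z in units of 10 degrees (1.0 is 10 degrees), then the closure, from -1 (fully open) to 1 (shut). In form: [[[tx, ty, tz], roll, jaw], ...]. A call has 1 to 10 rows; each row is the pose to reach, as a shift and turn from the pose commanded when the call began, along the tool's axes at that moment; what a row does not reach only later rows make up. A row lasts 1/8 s, in which the tool goes at most 62.5 mm and 10.7 degrees, less where a joint would pass 70% of its speed; a pose out of reach is approached as far as the arm can. A call with a gripper value outside its range is refused whole. The fingers move at their own pace and stop on an object; the grip force is fixed at half the most. Time passes only in rows, so rows that repeat a pose let the fingers close. It gives the time, the measured TCP pose, the force, the opening and the grip force at its end, in the units of the state.
- robot.get_obs(): the state, without advancing time (a new reading comes with each control period).
- robot.snapshot(name): name is "scene" or "side" or "wrist"; returns a dict with "image" (480x640x3 uint8, red, green, blue), "z_map" (480x640 float32, m along the optical axis (not along the pixel's ray), 0 where there is no reading), "mtx" (3x3 intrinsics, pixels), "D" ([k1, k2, p1, p2, k3] as OpenCV has them; the pictures are not rectified), "R" (3x3) and "t" (3): a world point X has camera coordinates R X + t. Camera axes: x right, y down, z forward; pixel columns grow to the right and rows downward; lengths in m; the calibration is good to about 2 mm. A picture is of the moment at which its call begins.
- robot.close_job(): hands the job in; it is judged then, once.
The state is a dict: "time": time; "joint_positions": joint angles; "qvel": joint speeds; "joint_torque": joint torques, N m; "tool_pos": TCP position; "ee_rot": TCP orientation; "wrist_force": force on the tool from outside, world axes, zero at the start; "wrist_torque": the same for the moment, N m; "width": finger opening in m; "finger_force": force on a finger pad.
Only numpy, scipy, OpenCV 4.12 (cv2) and the standard library are available. Lean on these libraries where they do the work, as an engineer would, in place of code of your own. Each camera call takes 0.05 s, during which the arm holds its last target. There are 200 camera calls.

## Task

The white storage chest is due for a wash. Swing its lid up until it stands upright on its hinges, lift it straight up off the hinge pins and lay it flat in the middle of the rubber mat, never letting it fall or slam. Then stand every bottle that was in the chest upright in the drawer of the small wooden unit, push the drawer fully shut, and leave everything else on the counter where it is.

Things in the scene. Friction and masses are not known exactly. Their poses are not given: they have to be found in the camera images.
- chest: White storage chest, fixed, 160 (its x) x 300 (its y) x 90 mm tall, open at the top under the lid, walls and floor 8 mm thick. Origin: centre of its underside, on the counter. Its front (-x) faces roughly to the robot, the hinges are at its back (+x).
- chest_hinge (a point): Hinge axis of the chest, midway between its two steel pins: 8 mm thick, along the chest's y, 100 mm to either side of this point, each between two small lugs that leave the hook 4 mm of sideways play. 96 mm behind the chest's centre, 94 mm above its underside. Axes as the chest's.
- lid: White loose lid, 0.38 kg: plate 160 (x) x 300 (y) x 10 mm; a lip 8 mm deep under it, just inside the chest's front wall, keeps the shut lid from sliding. Origin: centre of the plate's underside; z out of its top face, x towards the hinges. No stay: let go, it falls shut, or backwards if beyond upright. Lying top up it rests on lip and hooks, its origin 8 mm above the surface.
- lid_bar (a point): Middle of the lid's handle: a round wooden grip 12 mm thick, 118 mm long, that turns freely on a rod parallel to the hinge (legs 70 mm to either side), 38 mm in front of the lid's front edge, 12 mm above its underside, 214 mm from the hinge axis. A gripper pointing down can hold it while the lid swings; with the lid upright it is on top and the lid hangs from it.
- lid_hinge (a point): Point of the lid between its two hooks that lies on the chest's hinge axis when hung (axes as the lid's). The hooks, 20 mm wide and 19 mm thick, straddle the pins; their slots, 11 mm wide, open away from the plate and the bar and the hooks reach 18 mm past this point, so the lid comes off along its own plane: straight up when upright.
- mat_mid (a point): Centre of the upper face of the black rubber mat, fixed, 290 (its x) x 340 (its y) x 4 mm, lying on the counter on one side of the chest, left or right.
- unit_drawer0 (a joint): How far the drawer is pulled out of the wooden unit, m: 0 shut, at most 0.18; it slides towards the unit's front (-x of the unit) and stays where it is left (friction about 1 N).
- unit_front (a point): Small wooden drawer unit, fixed, 260 (its x, depth) x 300 (its y) x 130 mm tall (a metal tray with two mugs stands fixed on its back half, to 230 mm), on the side of the chest away from the mat, its front (-x) roughly to the robot. This point: the middle of the lower edge of its front (with the drawer shut), on the counter; +x runs into the unit.
- unit_drawer0_handle (a point): Middle of the drawer's handle: round steel bar 11 mm thick along the unit's y, 120 mm long, 35 mm in front of the drawer's front panel, 38 mm below the unit's top. It moves with the drawer.
- drawer_in (a point): Point on the drawer's inner floor midway across, 28 mm behind the inside of its front; moves with the drawer, axes as the unit's (-x to the front). Inside, the drawer is 215 mm (x) x 258 mm (y), walls 86 mm high. Pulled out by d, the d - 6 mm next to its front are clear of the unit's top. The floor is 22 mm above the counter.
- bottle0: Squat white bottle, 90 g, 54 mm across, 60 mm tall: body 34 mm high, then a round grey cap 20 mm thick on the axis from 40 to 60 mm height (a cone below it). One of two to four alike standing in the chest. Origin: centre of its underside. None if absent.
- bottle1: Squat white bottle, 90 g, 54 mm across, 60 mm tall: body 34 mm high, then a round grey cap 20 mm thick on the axis from 40 to 60 mm height (a cone below it). One of two to four alike standing in the chest. Origin: centre of its underside. None if absent.
- bottle2: Squat white bottle, 90 g, 54 mm across, 60 mm tall: body 34 mm high, then a round grey cap 20 mm thick on the axis from 40 to 60 mm height (a cone below it). One of two to four alike standing in the chest. Origin: centre of its underside. None if absent.
- bottle3: Squat white bottle, 90 g, 54 mm across, 60 mm tall: body 34 mm high, then a round grey cap 20 mm thick on the axis from 40 to 60 mm height (a cone below it). One of two to four alike standing in the chest. Origin: centre of its underside. None if absent.
- jar: Bystander, to be left alone: glass jar, 68 mm across, 100 mm tall. Origin: centre of its underside.
- jug: Bystander, to be left alone: green detergent jug, 90 x 140 mm, 170 mm tall. Origin: centre of its underside.
- carton: Bystander, to be left alone: cardboard carton, 60 x 90 mm, 140 mm tall. Origin: centre of its underside.
- peg_tub: Bystander, to be left alone: small metal tub of clothes pegs, 68 mm across, about 80 mm tall. Origin: centre of its underside.
- brush: Bystander, to be left alone: scrubbing brush, 110 x 45 mm, 34 mm tall. Origin: centre of its underside.

How it is judged:
By the outcome, as a careful person would: the job done as asked, in the order asked, and still so for the second after the job is handed in, with the robot touching nothing.
Of bottle0, bottle1, bottle2, bottle3 only 2 to 4 are there at a start; the rules pass over those that are not, and their reading is None.
At some moment in a run one of bottle0, bottle1, bottle2, bottle3 may be knocked a few centimetres aside while the robot is not near it.
It also fails if it takes over 210 s, if anything falls off the work surface, if the arm or the gripper's body presses on something with over 40 N, if the wrist force passes 120 N, or if a joint passes its speed limit or range.

## Working session

There is one attempt and no reset: what is moved stays moved. The work goes in short steps, Python scripts to look and compute and a tool call to move; the robot and the scene stay as the last step left them, time stands still between calls to the robot, and variables do not carry over. Pictures are saved under pics/ and viewed, at most 14 in all, crops included, and the job is handed in when it is done.

Besides the shell and the picture viewer there is one more tool, called after "Emit:" as name(argument=value, ...), one argument or row to a line, values as JSON. carry_out: Moves the arm, as the interface text tells. Its arguments: {"type":"object","properties":{"steps":{"type":"array","items":{"type":"array"}}},"required":["steps"]}

```bash
ls; mkdir -p pics; cat > h.py <<'E'
import numpy as np, cv2, os
from bench import robot
from scipy.spatial.transform import Rotation as Ro
def snap(n, f=None):
    s=robot.snapshot(n)
    for k in ("mtx","D","R","t"): s[k]=np.array(s[k],float)
    if f: cv2.imwrite("pics/"+f,cv2.cvtColor(s["image"],cv2.COLOR_RGB2BGR)); np.savez("pics/"+f[:-4],**s)
    return s
def load(f): return dict(np.load("pics/"+f+".npz"))
def ray(s,uv):
    p=cv2.undistortPoints(np.array(uv,float).reshape(-1,1,2),s["mtx"],s["D"]).reshape(-1,2)
    d=np.c_[p,np.ones(len(p))]@s["R"]; o=-s["R"].T@s["t"]; return o,d
def onz(s,uv,z):
    o,d=ray(s,uv); return o+d*((z-o[2])/d[:,2])[:,None]
def dep(s,uv):
    o,d=ray(s,uv); z=np.array([s["z_map"][int(v),int(u)] for u,v in uv]); return o+d*z[:,None]
def cloud(s):
    v,u=np.mgrid[:480,:640]; uv=np.c_[u.ravel(),v.ravel()]
    o,d=ray(s,uv); return (o+d*s["z_map"].reshape(-1,1)).reshape(480,640,3)
def proj(s,X):
    return cv2.projectPoints(np.array(X,float).reshape(-1,1,3),cv2.Rodrigues(s["R"])[0],s["t"],s["mtx"],s["D"])[0].reshape(-1,2)
def tool(X,obs=None):  # world shift -> tool axes
    o=robot.get_obs(); return Ro.from_euler("xyz",o["ee_rot"]).as_matrix().T@(np.array(X)-np.array(o["tool_pos"]))
E
python3 - <<'E'
from h import *
print(robot.get_obs(), robot.hold_point_z)
a=snap("scene","sc0.png"); b=snap("side","sd0.png")
for s in(a,b): print(-s["R"].T@s["t"], (s["z_map"]>0).mean())
E
```

```text
pics
{'time': 0.0, 'joint_positions': array([ 1.23288176e+00,  8.79418151e-02,  1.37225061e+00,  2.39866924e-05,
        1.68355118e+00, -1.03131674e-01]), 'qvel': array([ 0.00123001,  0.00116132, -0.00081833, -0.00054299,  0.00059089,
       -0.00160305]), 'joint_torque': array([ 1.20314185e-04, -3.40173519e+01, -3.02434766e+01,  7.19453255e-02,
        3.29994026e-02, -1.72618597e-04]), 'tool_pos': array([0.12776396, 0.53434923, 0.17881327]), 'ee_rot': array([-3.13945559e+00, -2.45151371e-04,  2.90681218e+00]), 'wrist_force': array([-1.22698337, -0.43273682, -0.63234886]), 'wrist_torque': array([ 0.00333898,  0.00424152, -0.01374593]), 'finger_force': 0.0, 'width': 0.09412683322842755} 0.0188
[0.83886296 0.41309291 0.82197399] 0.99603515625
[ 0.03308585 -0.81628114  0.93735144] 0.9960091145833333
```

View pics/sc0.png

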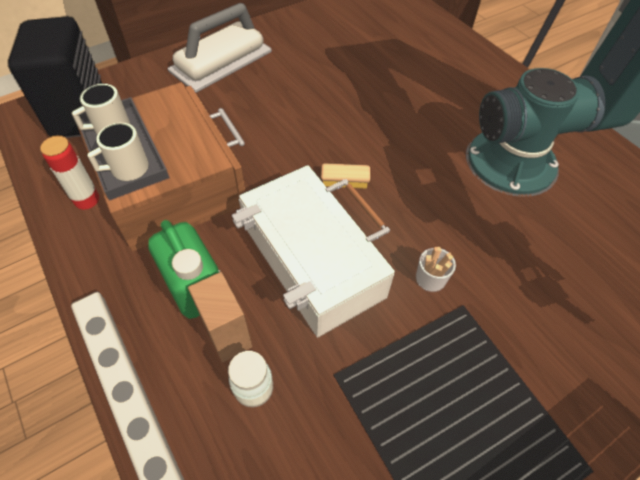

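View pics/sd0.png

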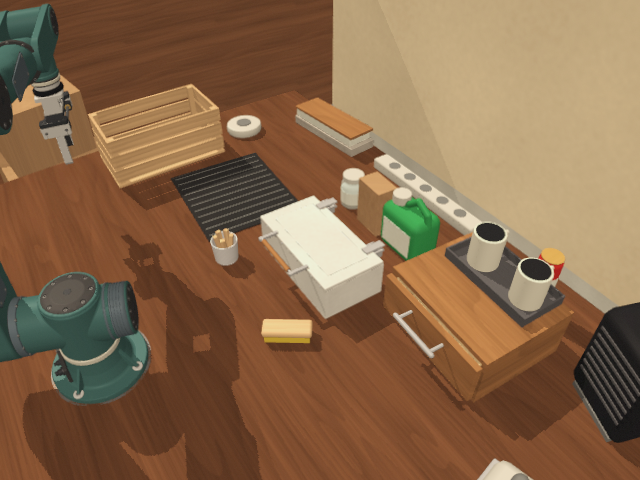

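Scene picture: the chest is at (315,245), its bar at about (362,208), the mat at (465,400), the unit handle at (230,127), the peg tub at (436,268), the brush at (345,175), and the jug, carton and jar behind the chest. The side picture agrees with this.

```bash
python3 - <<'E'
from h import *
a=load("sc0"); b=load("sd0")
for n,s in(("sc",a),("sd",b)):
    P=cloud(s); hsv=cv2.cvtColor(s["image"],cv2.COLOR_RGB2HSV)
    x,y,z=P[...,0],P[...,1],P[...,2]
    def rect(m,name,ref=True):
        m=cv2.morphologyEx(m.astype(np.uint8),cv2.MORPH_OPEN,np.ones((3,3)))
        k,l,st,c=cv2.connectedComponentsWithStats(m)
        i=1+st[1:,4].argmax(); q=P[l==i]
        r=cv2.minAreaRect((q[:,:2]*1000).astype(np.float32)); print(n,name,np.round(r[0],1),np.round(r[1],1),round(r[2],2),"z",np.median(q[:,2]).round(4),len(q))
    white=(hsv[...,1]<60)&(hsv[...,2]>120)
    rect(white&(abs(z-.1)<.006)&(x>.2)&(x<.8)&(abs(y)<.3),"lidtop")
    rect((abs(z-.13)<.006)&(hsv[...,1]>60)&(hsv[...,0]<25),"unittop")
    rect((hsv[...,2]<75)&(abs(z-.004)<.006)&(hsv[...,1]<90),"mat")
    # bar above counter: wood near z .09-.11 
    rect((abs(z-.1)<.012)&(hsv[...,1]>90)&(hsv[...,0]<25)&(x>.2)&(x<.5)&(abs(y)<.25),"bar")
    rect((abs(z-.092)<.012)&(y<-.1)&(hsv[...,1]<60)&(x<.6),"handle")
    rect((z>.015)&(z<.05)&(hsv[...,0]>12)&(hsv[...,1]>60)&(x<.5)&(abs(y)<.2)&(hsv[...,2]>150),"brush")
E
```

```text
sc lidtop [572.3 -19.9] [302.7 195.9] 88.98 z 0.1017 11818
sc unittop [ 729.8 -376.9] [308.1 245.8] 85.82 z 0.1303 6694
sc mat [521.7 383.1] [341.5 290.7] 86.12 z 0.0044 22272
sc bar [439.  -16.3] [116.7  12.8] 88.79 z 0.1074 317
sc handle [ 537.2 -135.5] [ 70.1 125.6] 89.89 z 0.1014 1420
sc brush [ 378.7 -160.4] [ 48.5 108.2] 55.1 z 0.0343 831
sd lidtop [566.6 -19.6] [304.5 182.6] 89.22 z 0.1019 5574
sd unittop [ 728.9 -375.4] [304.8 249.8] 85.96 z 0.13 7603
sd mat [522.2 391.1] [333.4 288.7] 85.76 z 0.0045 3227
sd bar [437.2 -26.9] [91.4 11.2] 88.88 z 0.1075 144
sd handle [ 536.6 -136. ] [ 71.7 126.4] 89.85 z 0.1004 1264
sd brush [ 376.5 -160.6] [ 47.1 108.7] 54.36 z 0.0337 892
```

Emit:
carry_out(
  steps=[
    [[-0.431,-0.4645,0.0],7.76,-1],
    [[-0.431,-0.4645,0.0],7.76,-1],
    [[-0.431,-0.4645,0.0],7.76,-1],
    [[-0.431,-0.4645,0.0],7.76,-1],
    [[-0.431,-0.4645,0.0],7.76,-0.3],
    [[-0.431,-0.4645,0.0],7.76,0.3],
    [[-0.431,-0.4645,0.0],7.76,0.3],
    [[-0.431,-0.4645,0.0],7.76,0.3],
    [[-0.431,-0.4645,0.0],7.76,0.3],
    [[-0.431,-0.4645,0.0],7.76,0.3],
  ],
)

```text
time: 1.35
tool_pos: [0.4352, -0.0115, 0.1797]
ee_rot: [3.141, -0.001, 1.552]
wrist_force: [0.9, 1.8, -0.0]
width: 0.0374
finger_force: 0.0
```

Emit:
carry_out(
  steps=[
    [[0,0,0],0,0.3],
    [[0,0,0],0,0.3],
  ],
)

```text
time: 1.6
tool_pos: [0.4343, -0.0093, 0.1794]
ee_rot: [-3.14, -0.001, 1.552]
wrist_force: [-0.6, 1.2, 0.5]
width: 0.0327
finger_force: 0.0
```

```bash
python3 - <<'E'
from h import *
o=robot.get_obs(); print(o["tool_pos"],o["ee_rot"],o["width"],o["time"],o["wrist_force"])
w=snap("wrist","w1.png"); P=cloud(w); hsv=cv2.cvtColor(w["image"],cv2.COLOR_RGB2HSV)
m=(abs(P[...,2]-.102)<.014)&(hsv[...,1]>80)&(hsv[...,0]<25)&(P[...,0]<.47)&(P[...,0]>.4)
m=cv2.morphologyEx(m.astype(np.uint8),cv2.MORPH_OPEN,np.ones((3,3)))
k,l,st,c=cv2.connectedComponentsWithStats(m);i=1+st[1:,4].argmax();q=P[l==i]
print(cv2.minAreaRect((q[:,:2]*1000).astype(np.float32)),q[:,2].max(),len(q),st[i],-w["R"].T@w["t"])
E
```

```text
[ 0.43430929 -0.00929358  0.17940775] [-3.14003333e+00 -9.20597843e-04  1.55176852e+00] 0.03274373674059751 1.6 [-0.55114027  1.16247853  0.48057649]
((439.4969482421875, -17.357425689697266), (120.35243225097656, 11.643896102905273), 88.78848266601562) 0.1089117380720776 2158 [ 322  180   16  145 2158] [0.4366637  0.07260793 0.38351765]
```

View pics/w1.png

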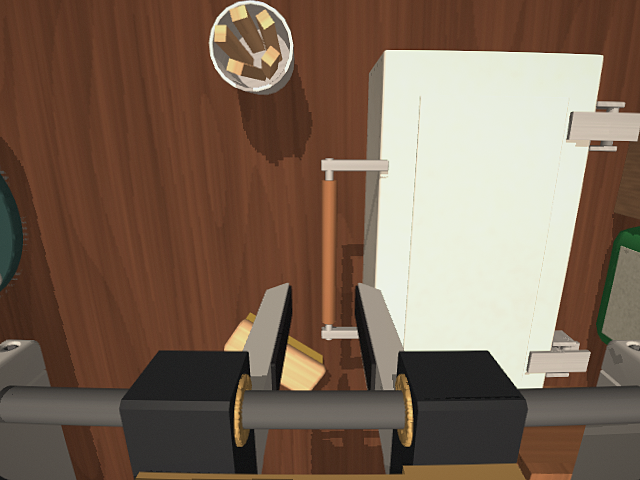

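Wrist picture: the bar is at column 330 (rows 180–325), between the fingers. It measures (0.4395, -0.0174), which fits the lid geometry.

Emit:
carry_out(
  steps=[
    [[-0.008,0.0053,0.03],0,0.3],
    [[-0.008,0.0053,0.06],0,0.3],
    [[-0.008,0.0053,0.0905],0,0.3],
    [[-0.008,0.0053,0.0905],0,0.3],
    [[-0.008,0.0053,0.0905],0,1],
    [[-0.008,0.0053,0.0905],0,1],
    [[-0.008,0.0053,0.0905],0,1],
    [[-0.008,0.0053,0.0905],0,1],
  ],
)

```text
time: 2.65
tool_pos: [0.4404, -0.0177, 0.0901]
ee_rot: [3.14, 0.0, 1.552]
wrist_force: [-0.5, 0.3, -0.8]
width: 0.0004
finger_force: 0.0
```

```bash
python3 - <<'E'
from h import *
o=robot.get_obs(); print(o["tool_pos"],o["ee_rot"],o["width"],o["joint_positions"])
w=snap("wrist","w2.png")
b=snap("side","sd2.png")
im=cv2.imread("pics/sd2.png")[180:330,200:400]; a=cv2.imread("pics/w2.png")
cv2.imwrite("pics/c2.png",np.hstack([cv2.resize(im,(400,300)),cv2.resize(a,(400,300))]))
E
```

```text
[ 0.44035448 -0.01773597  0.09008675] [3.14045034e+00 8.07447007e-05 1.55233352e+00] 0.0003679620899759448 [-1.69118037e-01 -1.24735436e-01  1.75837590e+00  9.18035638e-05
  1.50681070e+00 -1.50661094e-01]
```

View pics/c2.png

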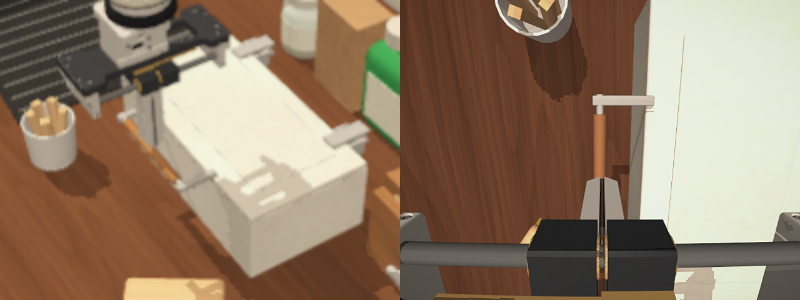

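```bash
python3 - <<'E'
from h import *
b=load("sd2");w=load("w2")
for s in(b,w): print(proj(s,[[.4404,-.0177,.09],[.4404,-.0177,.17],[.4395,-.0174,.102],[.4382,-.0764,.102],[.4407,.0416,.102],[.4407,.0526,.102]]).round())
Q=proj(b,[[.4404,-.0177,.09]])[0]
im=cv2.imread("pics/sd2.png"); u,v=int(Q[0]),int(Q[1]); c=im[v-50:v+50,u-60:u+60]
cv2.imwrite("pics/c3.png",cv2.resize(c,(720,600),interpolation=cv2.INTER_CUBIC))
P=cloud(w)
for r in range(230,400,10): print(r,[P[r,c].round(3).tolist() for c in (317,322,327)])
E
```

```text
[[277. 259.]
 [275. 233.]
 [276. 255.]
 [289. 270.]
 [264. 241.]
 [262. 238.]]
[[322. 283.]
 [322. 360.]
 [321. 290.]
 [321. 380.]
 [321. 184.]
 [320. 162.]]
230 [[0.438, 0.019, 0.108], [0.441, 0.018, 0.106], [0.444, 0.018, 0.106]]
240 [[0.438, 0.013, 0.106], [0.441, 0.013, 0.107], [0.443, 0.013, 0.105]]
250 [[0.438, 0.008, 0.107], [0.441, 0.008, 0.108], [0.443, 0.007, 0.106]]
260 [[0.438, 0.002, 0.106], [0.441, 0.002, 0.108], [0.443, 0.001, 0.105]]
270 [[0.438, -0.003, 0.108], [0.44, -0.004, 0.107], [0.443, -0.004, 0.106]]
280 [[0.438, -0.009, 0.107], [0.44, -0.01, 0.105], [0.443, -0.01, 0.106]]
290 [[0.438, -0.008, 0.124], [0.44, -0.009, 0.121], [0.443, -0.009, 0.121]]
300 [[0.438, -0.008, 0.136], [0.44, -0.009, 0.134], [0.443, -0.009, 0.134]]
310 [[0.438, -0.007, 0.147], [0.44, -0.009, 0.145], [0.443, -0.009, 0.143]]
320 [[0.438, -0.008, 0.156], [0.44, -0.009, 0.153], [0.443, -0.01, 0.152]]
330 [[0.439, -0.008, 0.164], [0.44, -0.009, 0.162], [0.442, -0.01, 0.161]]
340 [[0.439, -0.007, 0.173], [0.44, -0.01, 0.168], [0.442, -0.009, 0.169]]
350 [[0.439, -0.008, 0.178], [0.44, -0.009, 0.176], [0.442, -0.009, 0.176]]
360 [[0.439, -0.008, 0.184], [0.44, -0.01, 0.182], [0.442, -0.009, 0.182]]
370 [[0.439, -0.008, 0.19], [0.44, -0.012, 0.185], [0.442, -0.011, 0.185]]
380 [[0.44, 0.014, 0.226], [0.44, -0.016, 0.184], [0.442, 0.014, 0.226]]
390 [[0.44, 0.014, 0.228], [0.441, 0.011, 0.225], [0.442, 0.013, 0.227]]
```

View pics/c3.png

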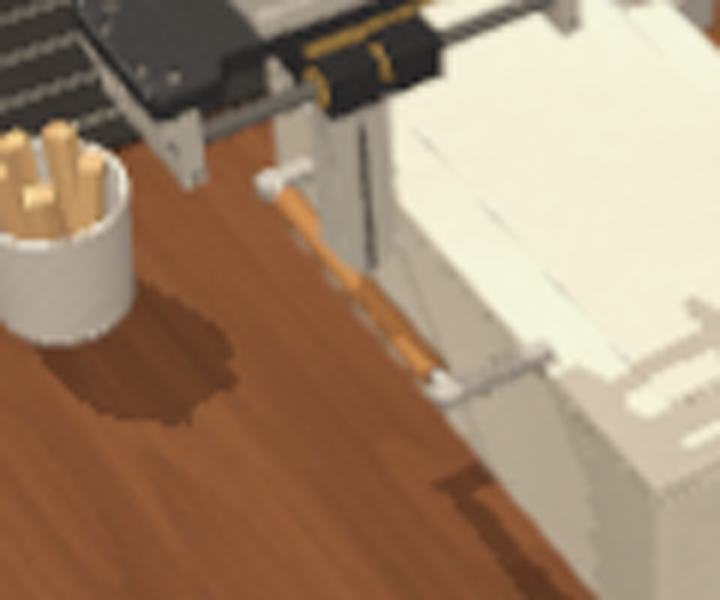

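The closed fingertips sit on top of the bar: the side crop shows the tips near (370,268). The real tip is therefore about 19 mm above the reported TCP. I'll open, go lower and regrip.

Emit:
carry_out(
  steps=[
    [[0,0,0],0,0.3],
    [[0,0,0],0,0.3],
    [[0,0,0],0,0.3],
    [[0,0,0],0,0.3],
    [[0,-0.001,0.01],0,0.3],
    [[0,-0.001,0.02],0,0.3],
    [[0,-0.001,0.02],0,0.3],
  ],
)

```text
time: 3.62
tool_pos: [0.4378, -0.0174, 0.0678]
ee_rot: [-3.138, -0.001, 1.552]
wrist_force: [-0.8, -0.7, -0.3]
width: 0.0331
finger_force: 0.0
```

Emit:
carry_out(
  steps=[
    [[0,0,0],0,1],
    [[0,0,0],0,1],
    [[0,0,0],0,1],
    [[0,0,0],0,1],
    [[0,0,0],0,1],
  ],
)

```text
time: 4.25
tool_pos: [0.4385, -0.0176, 0.0697]
ee_rot: [-3.141, 0.0, 1.552]
wrist_force: [-4.5, 0.2, 3.7]
width: 0.0109
finger_force: 30.0
```

```bash
python3 - <<'E'
from h import *
s=snap("side","sd3.png");w=snap("wrist","w3.png")
print(proj(s,[[.4395,-.0174,.070],[.4395,-.0174,.089]]).round())
im=cv2.imread("pics/sd3.png")[205:305,217:337]
cv2.imwrite("pics/c4.png",cv2.resize(im,(720,600),interpolation=cv2.INTER_CUBIC))
E
```

```text
[[277. 265.]
 [276. 259.]]
```

View pics/c4.png

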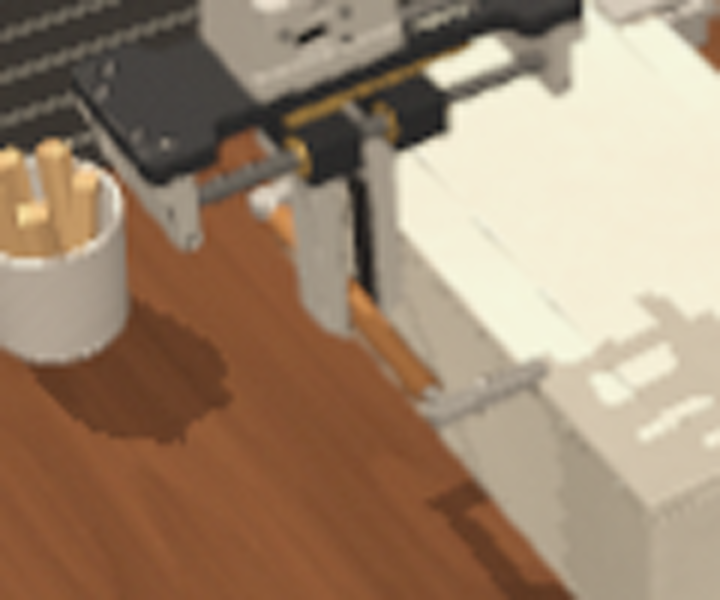

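The bar is held: width 11 mm, 30 N, and the crop shows the fingers straddling it. Next I'll compute the swing arc.

```bash
python3 - <<'E'
import numpy as np
for d in (4,8,13,18,23,28,33,38,43,48,52,57,62,67,72,77,82,86,90):
    t=np.radians(d);c,s=np.cos(t),np.sin(t); print(d,round(.214-.214*c+.008*s,4),round(-(.214*s+.008*c-.008),4))
E
```

```text
4 0.0011 -0.0149
8 0.0032 -0.0297
13 0.0073 -0.0479
18 0.0129 -0.0657
23 0.0201 -0.083
28 0.0288 -0.0995
33 0.0389 -0.1153
38 0.0503 -0.1301
43 0.0629 -0.1438
48 0.0768 -0.1564
52 0.0886 -0.1656
57 0.1042 -0.1758
62 0.1206 -0.1847
67 0.1377 -0.1921
72 0.1555 -0.198
77 0.1737 -0.2023
82 0.1921 -0.205
86 0.2071 -0.206
90 0.222 -0.206
```

Emit:
carry_out(
  steps=[
    [[0,0.001,-0.015],0,1],
    [[0,0.003,-0.03],0,1],
    [[0,0.007,-0.048],0,1],
    [[0,0.013,-0.066],0,1],
    [[0,0.02,-0.083],0,1],
    [[0,0.029,-0.1],0,1],
    [[0,0.039,-0.115],0,1],
    [[0,0.05,-0.13],0,1],
    [[0,0.063,-0.144],0,1],
    [[0,0.077,-0.1565],0,1],
  ],
)

```text
time: 5.6
tool_pos: [0.5183, -0.019, 0.228]
ee_rot: [3.137, -0.0, 1.553]
wrist_force: [0.2, -0.3, -3.5]
width: 0.0109
finger_force: 30.0
```

Emit:
carry_out(
  steps=[
    [[0,0.012,-0.009],0,1],
    [[0,0.0275,-0.0195],0,1],
    [[0,0.044,-0.0285],0,1],
    [[0,0.061,-0.036],0,1],
    [[0,0.0785,-0.0415],0,1],
    [[0,0.097,-0.046],0,1],
    [[0,0.1155,-0.0485],0,1],
    [[0,0.1305,-0.0495],0,1],
    [[0,0.1445,-0.0495],0,1],
    [[0,0.1445,-0.0495],0,1],
  ],
)

```text
time: 6.85
tool_pos: [0.6619, -0.0216, 0.2745]
ee_rot: [3.141, -0.0, 1.553]
wrist_force: [-0.2, 1.2, -4.8]
width: 0.0111
finger_force: 30.0
```

```bash
python3 - <<'E'
from h import *
o=robot.get_obs();print(o["tool_pos"],o["wrist_force"],o["wrist_torque"],o["joint_positions"])
s=snap("side","sd4.png");a=snap("scene","sc4.png")
A=cv2.imread("pics/sc4.png");S=cv2.imread("pics/sd4.png")
cv2.imwrite("pics/c5.png",np.hstack([A[60:360,150:450],S[60:360,200:500]]))
for n,w in(("sc",a),("sd",s)):
    P=cloud(w);hsv=cv2.cvtColor(w["image"],cv2.COLOR_RGB2HSV)
    m=(hsv[...,1]<60)&(hsv[...,2]>110)&(P[...,2]>.13)&(P[...,2]<.25)&(abs(P[...,1]+.02)<.14)&(P[...,0]>.6)&(P[...,0]<.7)
    q=P[m]; 
    if len(q)>50: print(n,len(q),np.linalg.lstsq(np.c_[q[:,1]+.02,q[:,2]-.2,np.ones(len(q))],q[:,0],rcond=None)[0])
E
```

```text
[ 0.66187908 -0.021628    0.27454896] [-0.16943826  1.1710403  -4.78504558] [-0.08738361  0.05972427  0.04438066] [-1.18534997e-01  3.54105117e-01  8.66382423e-01  5.54736912e-04
  1.92084853e+00 -1.00292899e-01]
sc 2857 [ 0.01698987 -0.01113978  0.66115833]
sd 2756 [ 0.0227893  -0.01427118  0.65091556]
```

View pics/c5.png

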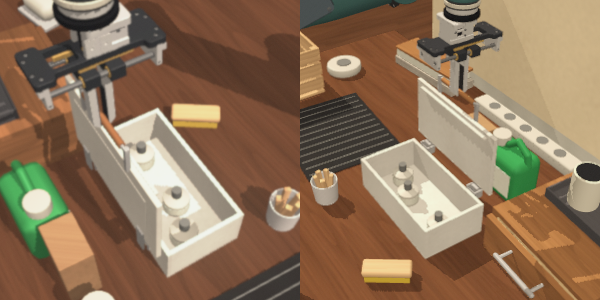

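The lid stands upright on its pins, and three bottles show in the chest. Before the transfer I'll check for obstacles along the path to the mat.

```bash
python3 - <<'E'
from h import *
a=load("sc0");P=cloud(a).reshape(-1,3)
m=(P[:,2]>.02)&(P[:,1]>.02)&(P[:,1]<.65)&(P[:,0]>.3)&(P[:,0]<.85)&~((abs(P[:,0]-.565)<.11)&(P[:,1]<.16))
q=P[m]
g=np.unique((q[:,:2]//.04).astype(int),axis=0)
for c in g:
    k=((q[:,:2]//.04).astype(int)==c).all(1)
    if k.sum()>15: print((c*.04).round(2),q[k][:,2].max().round(3),k.sum())
E
```

```text
[0.32 0.12] 0.08 110
[0.32 0.16] 0.064 37
[0.36 0.08] 0.063 89
[0.36 0.12] 0.08 389
[0.36 0.16] 0.081 254
[0.4 0. ] 0.111 22
[0.4  0.04] 0.109 26
[0.4  0.12] 0.079 194
[0.4  0.16] 0.062 73
[0.44 0.  ] 0.11 39
[0.44 0.04] 0.11 50
[0.72 0.  ] 0.143 82
[0.72 0.04] 0.143 152
[0.72 0.08] 0.142 168
[0.72 0.12] 0.103 50
[0.72 0.16] 0.1 39
[0.76 0.  ] 0.144 277
[0.76 0.04] 0.144 840
[0.76 0.08] 0.142 470
[0.76 0.12] 0.104 576
[0.76 0.16] 0.103 682
[0.8 0. ] 0.143 72
[0.8  0.04] 0.144 348
[0.8  0.12] 0.104 250
[0.8  0.16] 0.103 270
[0.8 0.4] 0.822 1218
```

Emit:
carry_out(
  steps=[
    [[0,0.002,0],0,1],
    [[0,0.002,-0.01],0,1],
    [[0,0.002,-0.02],0,1],
    [[0,0.002,-0.03],0,1],
    [[0,0.002,-0.045],0,1],
    [[0,0.002,-0.06],0,1],
    [[0,0.002,-0.075],0,1],
    [[0,0.002,-0.09],0,1],
    [[0,0.002,-0.09],0,1],
  ],
)

```text
time: 8.07
tool_pos: [0.6629, -0.0218, 0.3681]
ee_rot: [3.137, 0.0, 1.553]
wrist_force: [0.1, -0.2, -4.3]
width: 0.0109
finger_force: 30.0
```

Emit:
carry_out(
  steps=[
    [[0.01,-0.005,0],0,1],
    [[0.035,-0.012,0],0,1],
    [[0.07,-0.02,0],0.05,1],
    [[0.11,-0.025,0],0.1,1],
    [[0.15,-0.025,0],0.15,1],
    [[0.19,-0.025,0],0.2,1],
    [[0.23,-0.025,0.01],0.25,1],
    [[0.265,-0.025,0.02],0.3,1],
    [[0.29,-0.025,0.03],0.3,1],
    [[0.3,-0.025,0.04],0.3,1],
  ],
)

```text
time: 9.32
tool_pos: [0.6424, 0.2803, 0.324]
ee_rot: [-3.14, 0.0, 1.502]
wrist_force: [-0.9, 0.9, -4.1]
width: 0.0107
finger_force: 30.0
```

Emit:
carry_out(
  steps=[
    [[0.015,0.002,0.01],0,1],
    [[0.04,0.004,0.03],0,1],
    [[0.07,0.008,0.055],0,1],
    [[0.09,0.012,0.08],0,1],
    [[0.095,0.015,0.095],0,1],
    [[0.095,0.015,0.105],0,1],
    [[0.095,0.015,0.105],0,1],
    [[0.095,0.015,0.105],0,1],
  ],
)

```text
time: 10.32
tool_pos: [0.6652, 0.3716, 0.2225]
ee_rot: [3.139, -0.001, 1.499]
wrist_force: [0.0, -0.4, -3.5]
width: 0.0113
finger_force: 30.0
```

Emit:
carry_out(
  steps=[
    [[0.001,-0.0095,0.005],0,1],
    [[0.001,-0.0095,0.01],0,1],
    [[0.001,-0.0095,0.014],0,1],
    [[0.001,-0.0095,0.016],0,1],
    [[0.001,-0.0095,0.018],0,1],
    [[0.001,-0.0095,0.018],0,1],
  ],
)

```text
time: 11.08
tool_pos: [0.6559, 0.3735, 0.2043]
ee_rot: [3.139, -0.001, 1.499]
wrist_force: [0.3, -2.4, 1.3]
width: 0.0111
finger_force: 30.0
```

```bash
python3 - <<'E'
import numpy as np
for d in (87,83,79,75,70,65,60,55,50,45,40,35,30,25,20,15,10,6,3,0):
    t=np.radians(d);c,s=np.cos(t),np.sin(t); print(d,round(-.232*c+.02*s-.02,4),round(-(.232*s+.02*c-.232),4))
E
```

```text
87 -0.0122 -0.0007
83 -0.0284 -0.0007
79 -0.0446 0.0004
75 -0.0607 0.0027
70 -0.0806 0.0072
65 -0.0999 0.0133
60 -0.1187 0.0211
55 -0.1367 0.0305
50 -0.1538 0.0414
45 -0.1699 0.0538
40 -0.1849 0.0676
35 -0.1986 0.0825
30 -0.2109 0.0987
25 -0.2218 0.1158
20 -0.2312 0.1339
15 -0.2389 0.1526
10 -0.245 0.172
6 -0.2486 0.1879
3 -0.2506 0.1999
0 -0.252 0.212
```

Emit:
carry_out(
  steps=[
    [[0,-0.012,-0.001],0,1],
    [[0,-0.0285,-0.001],0,1],
    [[0,-0.0445,0.0],0,1],
    [[0,-0.0605,0.002],0,1],
    [[0,-0.0805,0.007],0,1],
    [[0,-0.1,0.013],0,1],
    [[0,-0.1185,0.021],0,1],
    [[0,-0.1365,0.03],0,1],
    [[0,-0.154,0.041],0,1],
    [[0,-0.17,0.0535],0,1],
  ],
)

```text
time: 12.32
tool_pos: [0.4851, 0.3867, 0.1489]
ee_rot: [3.141, -0.002, 1.5]
wrist_force: [0.5, -1.4, -2.7]
width: 0.0109
finger_force: 30.0
```

Emit:
carry_out(
  steps=[
    [[0,-0.015,0.0135],0,1],
    [[0,-0.0285,0.0285],0,1],
    [[0,-0.041,0.0445],0,1],
    [[0,-0.052,0.0615],0,1],
    [[0,-0.061,0.08],0,1],
    [[0,-0.069,0.0985],0,1],
    [[0,-0.075,0.118],0,1],
    [[0,-0.0785,0.134],0,1],
    [[0,-0.0805,0.145],0,1],
    [[0,-0.0815,0.152],0,1],
  ],
)

```text
time: 13.58
tool_pos: [0.4039, 0.3919, -0.0035]
ee_rot: [-3.141, -0.0, 1.5]
wrist_force: [-2.1, 0.2, -2.1]
width: 0.011
finger_force: 30.0
```

```bash
python3 - <<'E'
from h import *
o=robot.get_obs();print(o["tool_pos"],o["wrist_force"])
a=snap("scene","sc5.png");b=snap("side","sd5.png")
for w in (a,b):
    P=cloud(w);hsv=cv2.cvtColor(w["image"],cv2.COLOR_RGB2HSV)
    m=(hsv[...,1]<60)&(hsv[...,2]>130)&(P[...,2]>.012)&(P[...,2]<.05)&(P[...,1]>.2)&(P[...,1]<.56)&(P[...,0]>.38)&(P[...,0]<.7)
    q=P[m];print(len(q),cv2.minAreaRect((q[:,:2]*1000).astype(np.float32)),np.linalg.lstsq(np.c_[q[:,0]-.52,q[:,1]-.383,np.ones(len(q))],q[:,2],rcond=None)[0])
A=cv2.imread("pics/sc5.png");S=cv2.imread("pics/sd5.png")
cv2.imwrite("pics/c6.png",np.hstack([A[100:480,150:590],S[80:460,100:440]]))
E
```

```text
[ 0.40394735  0.39192429 -0.00354524] [-2.13567894  0.21829197 -2.09117733]
15506 ((516.688232421875, 384.05426025390625), (300.156982421875, 235.55274963378906), 86.69922637939453) [-0.03064442  0.00357012  0.02442149]
3374 ((510.7384948730469, 385.160400390625), (309.1957702636719, 250.03553771972656), 86.10540771484375) [-0.03071218  0.00571933  0.02432622]
```

View pics/c6.png

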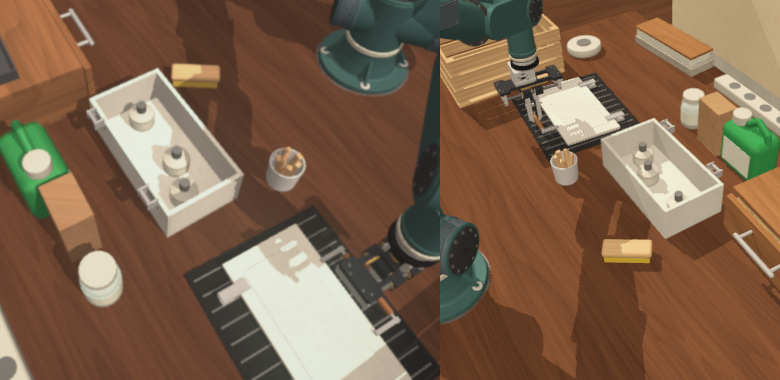

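The lid lies on the mat, centred within about 2 mm, with its bar end still about 5 mm high. I'll lower it, let go and rise.

Emit:
carry_out(
  steps=[
    [[0,0,0.002],0,1],
    [[0,0,0.0035],0,1],
    [[0,0,0.005],0,1],
    [[0,0,0.005],0,1],
  ],
)

```text
time: 14.18
tool_pos: [0.4046, 0.392, -0.0075]
ee_rot: [3.141, -0.001, 1.5]
wrist_force: [-1.9, -0.4, -0.3]
width: 0.0112
finger_force: 30.0
```

Emit:
carry_out(
  steps=[
    [[0,0,0],0,0.3],
    [[0,0,0],0,0.3],
    [[0,0,0],0,0.3],
    [[0,0,0],0,0.3],
    [[0,0,-0.03],0,0.3],
    [[0,0,-0.08],0,0.3],
    [[0,0,-0.14],0,0.3],
    [[0,0,-0.2],0,0.3],
    [[0,0,-0.23],0,0.3],
  ],
)

```text
time: 15.3
tool_pos: [0.4055, 0.3927, 0.2269]
ee_rot: [3.136, -0.005, 1.5]
wrist_force: [0.4, 0.0, -0.7]
width: 0.0329
finger_force: 0.0
```

```bash
python3 - <<'E'
from h import *
a=snap("scene","sc6.png");b=snap("side","sd6.png")
for n,w in (("sc",a),("sd",b)):
    P=cloud(w);hsv=cv2.cvtColor(w["image"],cv2.COLOR_RGB2HSV);x,y,z=P[...,0],P[...,1],P[...,2]
    q=P[(hsv[...,1]<60)&(hsv[...,2]>130)&(z>.012)&(z<.05)&(y>.2)&(y<.56)&(x>.38)&(x<.7)]
    print(n,"lid",len(q),cv2.minAreaRect((q[:,:2]*1000).astype(np.float32)),np.linalg.lstsq(np.c_[q[:,0]-.52,q[:,1]-.383,np.ones(len(q))],q[:,2],rcond=None)[0])
    # bottles' caps: in chest, z about .068
    m=((z>.062)&(z<.075)&(abs(x-.558)<.07)&(abs(y+.02)<.138)).astype(np.uint8)
    m[(abs(x-.558)>.066)|(abs(y+.02)>.136)]=0
    k,l,st,c=cv2.connectedComponentsWithStats(m)
    for i in range(1,k):
        if st[i,4]>8: print(n,"cap",st[i,4],onz(w,[c[i]],.068)[0].round(4),P[l==i].mean(0).round(4), np.median(hsv[l==i],0))
    # handle + unit front
    m=((abs(z-.095)<.012)&(hsv[...,1]<50)&(hsv[...,2]>120)&(y<-.2)&(x>.45)&(x<.62))
    q=P[m]; print(n,"handle",len(q),cv2.minAreaRect((q[:,:2]*1000).astype(np.float32)) if len(q)>9 else 0, np.median(q[:,2]))
    m=(abs(z-.13)<.005)&(hsv[...,1]>60)&(hsv[...,0]<25)&(y<-.15)
    k,l,st,c=cv2.connectedComponentsWithStats(m.astype(np.uint8)); i=1+st[1:,4].argmax(); q=P[l==i]
    r=cv2.minAreaRect((q[:,:2]*1000).astype(np.float32)); print(n,"top",cv2.boxPoints(r).round(1).tolist())
E
```

```text
sc lid 15337 ((516.9369506835938, 383.7391357421875), (298.52508544921875, 238.35772705078125), 86.13175964355469) [-0.01420361  0.00240499  0.02250284]
sc cap 74 [ 0.5466 -0.1173  0.068 ] [ 0.5466 -0.1174  0.0679] [ 18.  30. 104.]
sc cap 85 [0.545  0.0125 0.068 ] [0.545  0.0124 0.0679] [ 18.  32. 141.]
sc cap 96 [0.5719 0.0793 0.068 ] [0.5719 0.0794 0.0681] [ 18.  32. 142.]
sc handle 247 ((539.7194213867188, -501.5914306640625), (406.9870300292969, 43.221248626708984), 79.58091735839844) 0.09648014682778716
sc top [[595.9000244140625, -521.5], [840.7000122070312, -539.5], [863.4000244140625, -231.89999389648438], [618.5999755859375, -213.89999389648438]]
sd lid 3521 ((516.9882202148438, 383.6069030761719), (309.3253479003906, 237.9987335205078), 86.08698272705078) [-0.01223161  0.00408819  0.02263788]
sd cap 45 [0.5707 0.0777 0.068 ] [0.5706 0.0776 0.0682] [ 19.  43. 146.]
sd cap 50 [0.5435 0.0103 0.068 ] [0.5436 0.0105 0.0679] [ 19.   43.5 147. ]
sd cap 59 [ 0.544  -0.1205  0.068 ] [ 0.544  -0.1204  0.068 ] [ 19.  44. 111.]
sd handle 351 ((568.1075439453125, -364.78814697265625), (129.41864013671875, 43.0403938293457), 85.92042541503906) 0.09596443486872608
sd top [[593.7000122070312, -518.2999877929688], [843.5, -536.2000122070312], [865.2000122070312, -232.60000610351562], [615.4000244140625, -214.8000030517578]]
```

Emit:
carry_out(
  steps=[
    [[-0.7445,0.203,0],0,0.3],
    [[-0.7445,0.203,0],0,0.3],
    [[-0.7445,0.203,0],0,0.3],
    [[-0.7445,0.203,0],0,0.3],
    [[-0.7445,0.203,0],0,0.3],
    [[-0.7445,0.203,0],0,0.3],
    [[-0.7445,0.203,0],0,0.3],
    [[-0.7445,0.203,0],0,0.3],
    [[-0.7445,0.203,0],0,0.3],
    [[-0.7445,0.203,0],0,0.3],
  ],
)

```text
time: 16.65
tool_pos: [0.5251, -0.223, 0.2192]
ee_rot: [-3.138, -0.002, 1.5]
wrist_force: [0.9, 1.0, 0.1]
width: 0.0327
finger_force: 0.0
```

Emit:
carry_out(
  steps=[
    [[-0.06,0.018,0.02],0,0.3],
    [[-0.12,0.035,0.04],0,0.3],
    [[-0.1385,0.04,0.06],0,0.3],
    [[-0.1385,0.04,0.07],0,0.3],
    [[-0.1385,0.04,0.07],0,0.3],
  ],
)

```text
time: 17.27
tool_pos: [0.555, -0.3606, 0.1495]
ee_rot: [-3.138, -0.003, 1.501]
wrist_force: [-0.6, 0.2, 0.5]
width: 0.0329
finger_force: 0.0
```

```bash
python3 - <<'E'
from h import *
o=robot.get_obs();print(o["tool_pos"],o["ee_rot"])
w=snap("wrist","w7.png");P=cloud(w);hsv=cv2.cvtColor(w["image"],cv2.COLOR_RGB2HSV);x,y,z=P[...,0],P[...,1],P[...,2]
m=(abs(z-.093)<.009)&(hsv[...,1]<60)&(x<.565)&(x>.5)&(y<-.25)&(y>-.34)
q=P[m];print(len(q),cv2.minAreaRect((q[:,:2]*1000).astype(np.float32)),np.median(q[:,2]))
m=(abs(z-.09)<.03)&(hsv[...,1]<60)&(x<.61)&(x>.5)&(y<-.2)
q=P[m];
for yy in np.arange(-.46,-.26,.02):
    k=abs(q[:,1]-yy)<.004
    if k.sum(): print(yy.round(2),q[k][:,0].min().round(4),q[k][:,0].max().round(4),q[k][:,2].max().round(4),k.sum())
E
```

```text
[ 0.55496367 -0.36059147  0.14951289] [-3.13803040e+00 -3.13800116e-03  1.50064490e+00]
876 ((558.405029296875, -319.6455993652344), (41.1385612487793, 11.997361183166504), 85.51526641845703) 0.09576982834535863
-0.42 0.5453 0.6063 0.1084 208
-0.4 0.5467 0.6072 0.1077 141
-0.38 0.5482 0.5586 0.0978 142
-0.36 0.5498 0.6094 0.1088 146
-0.34 0.5513 0.6088 0.1063 153
-0.32 0.5521 0.5924 0.0981 284
-0.3 0.5537 0.5635 0.0974 91
```

View pics/w7.png

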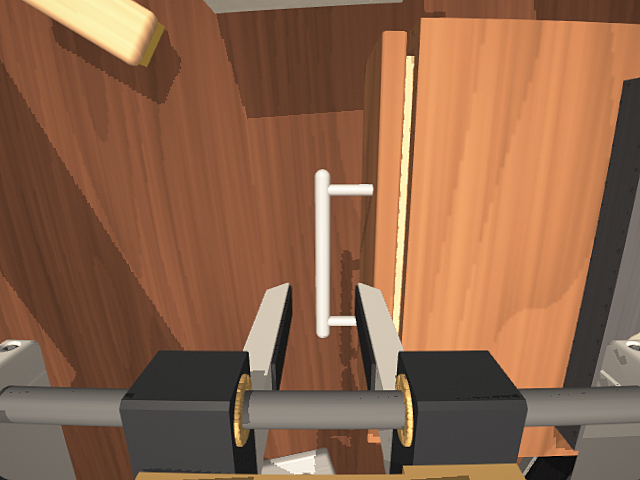

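Wrist picture: the handle bar is at column 322 (rows 172–335), between the fingers, and the panel edge is at column 395. Next I'll grip it and pull.

Emit:
carry_out(
  steps=[
    [[-0.002,0.0,0.05],0,0.3],
    [[-0.002,0.0,0.08],0,0.3],
    [[-0.002,0.0,0.094],0,0.3],
    [[-0.002,0,0.094],0,0.3],
    [[-0.002,0,0.094],0,1],
    [[-0.002,0,0.094],0,1],
    [[-0.002,0,0.094],0,1],
    [[-0.002,0,0.094],0,1],
    [[-0.002,0,0.094],0,1],
  ],
)

```text
time: 18.45
tool_pos: [0.5563, -0.3648, 0.0596]
ee_rot: [3.139, 0.001, 1.5]
wrist_force: [-1.5, 0.4, 5.5]
width: 0.01
finger_force: 30.0
```

Emit:
carry_out(
  steps=[
    [[0,-0.01,0],0,1],
    [[0,-0.03,0],0,1],
    [[0,-0.05,0],0,1],
    [[0,-0.07,0],0,1],
    [[0,-0.09,0],0,1],
    [[0,-0.11,0],0,1],
    [[0,-0.125,0],0,1],
    [[0,-0.13,0],0,1],
    [[0,-0.13,0],0,1],
  ],
)

```text
time: 19.58
tool_pos: [0.4259, -0.356, 0.0596]
ee_rot: [3.14, 0.002, 1.499]
wrist_force: [-1.2, -0.1, 6.2]
width: 0.0096
finger_force: 30.0
```

Emit:
carry_out(
  steps=[
    [[0,0,0],0,0.3],
    [[0,0,0],0,0.3],
    [[0,0,0],0,0.3],
    [[0,0,0],0,0.3],
    [[0,0,-0.05],0,0.3],
    [[0,0,-0.11],0,-0.2],
    [[0,0,-0.17],0,-0.2],
    [[0,0,-0.18],0,-0.2],
    [[0,0,-0.18],0,-0.2],
  ],
)

```text
time: 20.7
tool_pos: [0.4263, -0.3553, 0.2382]
ee_rot: [3.141, 0.001, 1.5]
wrist_force: [0.4, -1.0, 0.4]
width: 0.0565
finger_force: 0.0
```

```bash
python3 - <<'E'
from h import *
o=robot.get_obs();print(o["tool_pos"],o["ee_rot"],o["width"])
w=snap("wrist","w8.png");a=snap("scene","sc8.png");b=snap("side","sd8.png")
for n,s in(("w",w),("sc",a),("sd",b)):
    P=cloud(s); x,y,z=P[...,0],P[...,1],P[...,2]
    m=(abs(z-.022)<.006)&(x>.42)&(x<.62)&(y<-.22)&(y>-.52)
    m=cv2.morphologyEx(m.astype(np.uint8),cv2.MORPH_OPEN,np.ones((3,3)))
    k,l,st,c=cv2.connectedComponentsWithStats(m)
    if k>1:
        q=P[l==1+st[1:,4].argmax()];print(n,len(q),cv2.boxPoints(cv2.minAreaRect((q[:,:2]*1000).astype(np.float32))).round().tolist(),np.median(q[:,2]))
A=cv2.imread("pics/w8.png");S=cv2.imread("pics/sc8.png")
cv2.imwrite("pics/c8.png",np.hstack([cv2.resize(A,(400,300)),S[0:300,0:400]]))
E
```

```text
[ 0.4262502  -0.35525088  0.23815296] [3.14081440e+00 6.07061164e-04 1.50011628e+00] 0.056535659089047396
w 22662 [[490.0, -495.0], [620.0, -499.0], [627.0, -236.0], [497.0, -232.0]] 0.021311141564293673
sc 2176 [[472.0, -493.0], [573.0, -500.0], [584.0, -318.0], [484.0, -311.0]] 0.022333251866126946
sd 3707 [[517.0, -455.0], [619.0, -461.0], [631.0, -236.0], [529.0, -230.0]] 0.02211330633954267
```

View pics/c8.png

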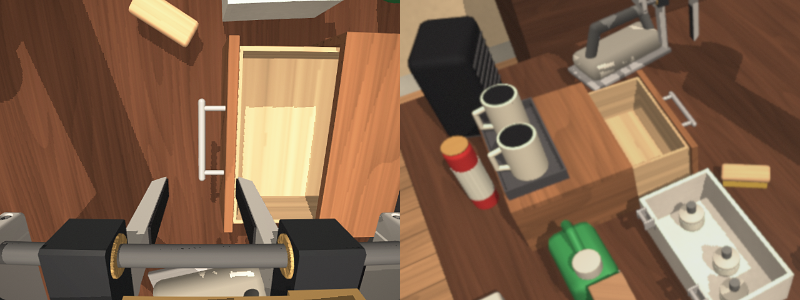

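The drawer is open, with its floor at z = 0.022 and its inner front at about x = 0.481. Next: the first bottle.

Emit:
carry_out(
  steps=[
    [[0.05,0.02,0],0,0.1],
    [[0.1,0.04,0],0,0.1],
    [[0.15,0.06,0.0],0,0.1],
    [[0.2,0.085,0.02],0,0.1],
    [[0.235,0.1,0.05],0,0.1],
    [[0.2438,0.102,0.08],0,0.1],
    [[0.2438,0.102,0.1],0,0.1],
    [[0.2438,0.102,0.1],0,0.1],
  ],
)

```text
time: 21.85
tool_pos: [0.5425, -0.118, 0.1336]
ee_rot: [-3.133, -0.002, 1.501]
wrist_force: [-0.3, -0.3, -1.0]
width: 0.0419
finger_force: 0.0
```

```bash
cat > caps.py <<'E'
from h import *
def caps(name="wrist",zt=.068,box=(.486,.63,-.16,.125)):
    s=snap(name);P=cloud(s);x,y,z=P[...,0],P[...,1],P[...,2]
    m=((abs(z-zt)<.006)&(x>box[0])&(x<box[1])&(y>box[2])&(y<box[3])).astype(np.uint8)
    k,l,st,c=cv2.connectedComponentsWithStats(m)
    return [(int(st[i,4]),P[l==i].mean(0).round(4).tolist(),(P[l==i].max(0)-P[l==i].min(0)).round(3).tolist()) for i in range(1,k) if st[i,4]>30]
E
python3 - <<'E'
from caps import *
o=robot.get_obs();print(o["tool_pos"],o["width"])
for n in("wrist","scene"): print(n,*caps(n),sep="\n")
E
```

```text
[ 0.54253483 -0.11798346  0.13356678] 0.0419424430031242
wrist
(422, [0.487, 0.027, 0.0681], [0.002, 0.064, 0.012])
(728, [0.545, 0.0119, 0.0672], [0.019, 0.02, 0.008])
(901, [0.6287, -0.084, 0.0681], [0.003, 0.149, 0.012])
(527, [0.5459, -0.1172, 0.067], [0.019, 0.019, 0.007])
(62, [0.513, -0.1596, 0.0683], [0.011, 0.001, 0.012])
scene
(72, [0.546, -0.1176, 0.068], [0.018, 0.024, 0.009])
(99, [0.487, 0.0751, 0.0683], [0.003, 0.084, 0.012])
(87, [0.545, 0.0128, 0.0681], [0.019, 0.02, 0.01])
(97, [0.5722, 0.0794, 0.0681], [0.019, 0.02, 0.009])
```

Emit:
carry_out(
  steps=[
    [[0,0.003,0.05],0,0.1],
    [[0,0.003,0.085],0,0.1],
    [[0,0.003,0.1015],0,0.1],
    [[0,0.003,0.1015],0,0.1],
    [[0,0.003,0.1015],0,1],
    [[0,0.003,0.1015],0,1],
    [[0,0.003,0.1015],0,1],
    [[0,0.003,0.1015],0,1],
  ],
)

```text
time: 22.95
tool_pos: [0.5487, -0.1196, 0.0379]
ee_rot: [3.14, 0.001, 1.5]
wrist_force: [-1.9, -1.0, 5.8]
width: 0.0187
finger_force: 30.0
```

Emit:
carry_out(
  steps=[
    [[0,0,-0.04],0,1],
    [[0,0,-0.09],0,1],
    [[-0.01,0,-0.13],0,1],
    [[-0.04,-0.003,-0.15],0,1],
    [[-0.09,-0.006,-0.15],0,1],
    [[-0.15,-0.009,-0.15],0,1],
    [[-0.21,-0.012,-0.15],0,1],
    [[-0.265,-0.0137,-0.15],0,1],
    [[-0.31,-0.0137,-0.15],0,1],
    [[-0.3262,-0.0137,-0.15],0,1],
  ],
)

```text
time: 24.2
tool_pos: [0.5102, -0.446, 0.1847]
ee_rot: [-3.14, -0.001, 1.497]
wrist_force: [0.7, 1.1, -0.6]
width: 0.0186
finger_force: 29.9
```

Emit:
carry_out(
  steps=[
    [[0,0,0],0,1],
    [[0,0,0.04],0,1],
    [[0,0,0.08],0,1],
    [[0,0,0.11],0,1],
    [[0,0,0.125],0,1],
    [[0,0,0.13],0,1],
    [[0,0,0.13],0,1],
  ],
)

```text
time: 25.08
tool_pos: [0.512, -0.4437, 0.0577]
ee_rot: [3.14, 0.001, 1.501]
wrist_force: [-0.7, -0.5, -0.5]
width: 0.0184
finger_force: 29.9
```

Emit:
carry_out(
  steps=[
    [[0,0,0.0025],0,1],
    [[0,0,0.0045],0,1],
    [[0,0,0.0055],0,1],
    [[0,0,0.0055],0,1],
  ],
)

```text
time: 25.58
tool_pos: [0.5114, -0.4443, 0.052]
ee_rot: [3.141, 0.001, 1.5]
wrist_force: [-0.5, -0.3, 2.8]
width: 0.0184
finger_force: 30.0
```

Contact with the drawer floor (+2.8 N). I'll release, rise, and go to the second bottle near (0.545, 0.012).

Emit:
carry_out(
  steps=[
    [[0,0,0],0,0.1],
    [[0,0,0],0,0.1],
    [[0,0,0],0,0.1],
    [[0,0,-0.05],0,0.1],
    [[0,0,-0.1],0,0.1],
    [[0.03,0,-0.13],0,0.1],
    [[0.09,0,-0.13],0,0.1],
    [[0.15,0,-0.13],0,0.1],
    [[0.21,0,-0.13],0,0.1],
    [[0.27,0,-0.13],0,0.1],
  ],
)

```text
time: 26.82
tool_pos: [0.5303, -0.1724, 0.1809]
ee_rot: [3.141, -0.0, 1.5]
wrist_force: [-0.1, 0.1, 0.4]
width: 0.0423
finger_force: 0.0
```

```bash
python3 - <<'E'
from caps import *
o=robot.get_obs();print(o["tool_pos"],o["width"])
for n in("scene","side"): print(n,*caps(n),sep="\n")
print(*caps("scene",.082,(.47,.6,-.5,-.24)),*caps("side",.082,(.49,.6,-.48,-.24)),sep="\n")
E
```

```text
[ 0.53028528 -0.17244312  0.18093677] 0.04229099934538688
scene
(84, [0.545, 0.0125, 0.0682], [0.019, 0.019, 0.01])
(81, [0.487, 0.0825, 0.0688], [0.002, 0.066, 0.011])
(95, [0.572, 0.0793, 0.0683], [0.019, 0.018, 0.01])
side
(55, [0.582, 0.1228, 0.0683], [0.061, 0.006, 0.011])
(47, [0.5707, 0.0774, 0.068], [0.021, 0.022, 0.011])
(48, [0.5434, 0.0112, 0.0678], [0.017, 0.02, 0.01])
(140, [0.5472, -0.4938, 0.082], [0.08, 0.011, 0.012])
(85, [0.5039, -0.4429, 0.0808], [0.02, 0.02, 0.009])
```

Emit:
carry_out(
  steps=[
    [[0.06,0,0],0,0.1],
    [[0.12,0.001,0],0,0.1],
    [[0.17,0.0015,0],0,0.1],
    [[0.185,0.0015,0.02],0,0.1],
    [[0.185,0.0015,0.07],0,0.1],
    [[0.185,0.0015,0.115],0,0.1],
    [[0.185,0.0015,0.135],0,0.1],
    [[0.185,0.0015,0.145],0,0.1],
    [[0.185,0.0015,0.145],0,0.1],
  ],
)

```text
time: 28.15
tool_pos: [0.545, 0.0091, 0.0356]
ee_rot: [-3.141, 0.0, 1.499]
wrist_force: [-0.4, 0.6, 0.6]
width: 0.0422
finger_force: 0.0
```

Emit:
carry_out(
  steps=[
    [[0,0,0],0,1],
    [[0,0,0],0,1],
    [[0,0,0],0,1],
    [[0,0,0],0,1],
  ],
)

```text
time: 28.65
tool_pos: [0.5455, 0.01, 0.037]
ee_rot: [3.14, 0.0, 1.5]
wrist_force: [-0.8, -0.1, 3.4]
width: 0.0185
finger_force: 30.0
```

Emit:
carry_out(
  steps=[
    [[0,0,-0.05],0,1],
    [[0,0,-0.1],0,1],
    [[-0.01,0,-0.14],0,1],
    [[-0.05,0,-0.15],0,1],
    [[-0.105,0,-0.15],0,1],
    [[-0.165,0,-0.15],0,1],
    [[-0.225,0,-0.15],0,1],
    [[-0.285,0,-0.15],0,1],
    [[-0.34,-0.001,-0.15],0,1],
    [[-0.375,-0.001,-0.15],0,1],
  ],
)

```text
time: 29.9
tool_pos: [0.5165, -0.3664, 0.1849]
ee_rot: [-3.141, -0.001, 1.498]
wrist_force: [-0.2, 0.5, -1.4]
width: 0.0188
finger_force: 30.0
```

Emit:
carry_out(
  steps=[
    [[0,0,0],0,1],
    [[0,0,0.05],0,1],
    [[0,0,0.09],0,1],
    [[0,0,0.12],0,1],
    [[0,0,0.13],0,1],
    [[0,0,0.13],0,1],
  ],
)

```text
time: 30.65
tool_pos: [0.5176, -0.363, 0.0558]
ee_rot: [-3.141, -0.001, 1.501]
wrist_force: [0.6, 0.5, -0.7]
width: 0.0186
finger_force: 30.0
```

Emit:
carry_out(
  steps=[
    [[0,0,0.002],0,1],
    [[0,0,0.0035],0,1],
    [[0,0,0.0045],0,1],
    [[0,0,0.0045],0,1],
  ],
)

```text
time: 31.15
tool_pos: [0.5175, -0.3641, 0.0516]
ee_rot: [3.141, 0.0, 1.5]
wrist_force: [-0.3, 0.6, -0.9]
width: 0.0185
finger_force: 30.0
```

Emit:
carry_out(
  steps=[
    [[0,0,0],0,0.1],
    [[0,0,0],0,0.1],
    [[0,0,0],0,0.1],
    [[0,0,-0.05],0,0.1],
    [[0,0,-0.1],0,0.1],
    [[0.03,0,-0.13],0,0.1],
    [[0.09,0,-0.13],0,0.1],
    [[0.15,0,-0.13],0,0.1],
    [[0.21,0,-0.13],0,0.1],
    [[0.27,0,-0.13],0,0.1],
  ],
)

```text
time: 32.4
tool_pos: [0.5365, -0.0928, 0.1818]
ee_rot: [3.141, -0.0, 1.5]
wrist_force: [0.9, -0.2, -0.0]
width: 0.042
finger_force: 0.0
```

```bash
python3 - <<'E'
from caps import *
o=robot.get_obs();print(o["tool_pos"],o["width"])
for n in("scene","side"): print(n,*caps(n),sep="\n")
print(*caps("scene",.082,(.47,.6,-.48,-.24)),"",*caps("side",.082,(.49,.6,-.48,-.24)),sep="\n")
E
```

```text
[ 0.53647862 -0.09281674  0.18176692] 0.04197193012072556
scene
(91, [0.4869, 0.0775, 0.0679], [0.002, 0.081, 0.012])
(97, [0.5722, 0.0792, 0.0679], [0.019, 0.019, 0.009])
side
(101, [0.5745, 0.1226, 0.0683], [0.104, 0.006, 0.012])
(46, [0.5712, 0.0773, 0.0681], [0.021, 0.026, 0.011])
(76, [0.6286, -0.0972, 0.0685], [0.004, 0.107, 0.012])
(52, [0.5081, -0.4406, 0.0816], [0.02, 0.02, 0.009])

(74, [0.5141, -0.3625, 0.0812], [0.02, 0.02, 0.008])
(82, [0.5041, -0.4425, 0.0807], [0.02, 0.018, 0.008])
```

Emit:
carry_out(
  steps=[
    [[0.06,0.008,0],0,0.1],
    [[0.12,0.017,0],0,0.1],
    [[0.16,0.0225,0],0,0.1],
    [[0.174,0.0233,0.02],0,0.1],
    [[0.174,0.0233,0.07],0,0.1],
    [[0.174,0.0233,0.115],0,0.1],
    [[0.174,0.0233,0.135],0,0.1],
    [[0.174,0.0233,0.145],0,0.1],
    [[0.174,0.0233,0.145],0,0.1],
  ],
)

```text
time: 33.72
tool_pos: [0.5722, 0.0762, 0.0362]
ee_rot: [-3.141, 0.0, 1.499]
wrist_force: [-0.6, 0.2, -0.7]
width: 0.0421
finger_force: 0.0
```

Emit:
carry_out(
  steps=[
    [[0,0,0],0,1],
    [[0,0,0],0,1],
    [[0,0,0],0,1],
    [[0,0,0],0,1],
  ],
)

```text
time: 34.22
tool_pos: [0.5725, 0.0774, 0.0375]
ee_rot: [3.14, -0.0, 1.5]
wrist_force: [-0.4, -0.7, 2.7]
width: 0.0186
finger_force: 30.0
```

Emit:
carry_out(
  steps=[
    [[0,0,-0.05],0,1],
    [[0,0,-0.1],0,1],
    [[-0.01,0,-0.14],0,1],
    [[-0.05,-0.004,-0.15],0,1],
    [[-0.105,-0.008,-0.15],0,1],
    [[-0.165,-0.012,-0.15],0,1],
    [[-0.225,-0.016,-0.15],0,1],
    [[-0.285,-0.02,-0.15],0,1],
    [[-0.335,-0.024,-0.15],0,1],
    [[-0.364,-0.024,-0.15],0,1],
  ],
)

```text
time: 35.48
tool_pos: [0.5214, -0.2866, 0.1857]
ee_rot: [-3.141, -0.0, 1.497]
wrist_force: [0.0, -0.1, -0.9]
width: 0.0185
finger_force: 30.0
```

Emit:
carry_out(
  steps=[
    [[0,0,0],0,1],
    [[0,0,0.05],0,1],
    [[0,0,0.09],0,1],
    [[0,0,0.12],0,1],
    [[0,0,0.13],0,1],
    [[0,0,0.133],0,1],
    [[0,0,0.134],0,1],
    [[0,0,0.134],0,1],
  ],
)

```text
time: 36.48
tool_pos: [0.5233, -0.2845, 0.054]
ee_rot: [3.139, 0.001, 1.5]
wrist_force: [-0.7, 0.6, -0.6]
width: 0.0184
finger_force: 30.0
```

Emit:
carry_out(
  steps=[
    [[0,0,0.001],0,1],
    [[0,0,0.002],0,1],
    [[0,0,0.002],0,0.1],
    [[0,0,0.002],0,0.1],
    [[0,0,0.002],0,0.1],
    [[0,0,-0.04],0,0.1],
    [[0,0,-0.1],0,0.1],
    [[-0.03,-0.035,-0.13],0,0.3],
    [[-0.07,-0.08,-0.13],0,0.3],
    [[-0.078,-0.092,-0.13],0,0.3],
  ],
)

```text
time: 37.72
tool_pos: [0.4232, -0.3572, 0.1831]
ee_rot: [3.141, 0.001, 1.497]
wrist_force: [1.3, 0.3, 0.4]
width: 0.0332
finger_force: 0.0
```

```bash
python3 - <<'E'
from caps import *
w=snap("wrist","w9.png");s=snap("scene","sc9.png")
o=robot.get_obs();print(o["tool_pos"],o["width"])
print(*caps("scene",.082,(.47,.6,-.48,-.24)),"",*caps("side",.082,(.49,.6,-.48,-.24)),"chest",*caps("scene"),sep="\n")
P=cloud(w);hsv=cv2.cvtColor(w["image"],cv2.COLOR_RGB2HSV);x,y,z=P[...,0],P[...,1],P[...,2]
m=(abs(z-.095)<.006)&(hsv[...,1]<60)&(x<.445)&(x>.4)&(y<-.25)&(y>-.36);q=P[m]
for yy in (-.35,-.34,-.33): k=abs(q[:,1]-yy)<.004; print(yy,q[k][:,0].min(),q[k][:,0].max())
A=cv2.imread("pics/w9.png");S=cv2.imread("pics/sc9.png")
cv2.imwrite("pics/c9.png",np.hstack([cv2.resize(A,(400,300)),S[0:300,0:400]]))
E
```

```text
[ 0.42413276 -0.35587139  0.18221425] 0.033052460234427705
(141, [0.4798, -0.3608, 0.0824], [0.015, 0.22, 0.012])
(49, [0.5027, -0.4385, 0.0813], [0.018, 0.02, 0.008])
(60, [0.517, -0.3594, 0.0808], [0.019, 0.024, 0.009])
(58, [0.5214, -0.2799, 0.0816], [0.019, 0.019, 0.01])

(34, [0.517, -0.287, 0.0806], [0.02, 0.015, 0.008])
(74, [0.5135, -0.3624, 0.0807], [0.019, 0.019, 0.007])
(78, [0.4992, -0.4403, 0.0809], [0.019, 0.019, 0.007])
chest
(88, [0.4869, 0.076, 0.0684], [0.002, 0.083, 0.012])
-0.35 0.41894569791656316 0.42932085606613585
-0.34 0.41974644730486765 0.4300275320994345
-0.33 0.42060949572668177 0.43077944806870405
```

View pics/c9.png

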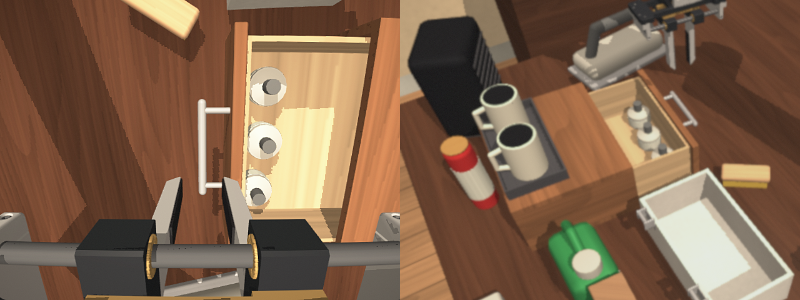

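Three bottles stand in the drawer, and the chest is empty. Next I'll grip the handle and push.

Emit:
carry_out(
  steps=[
    [[0,0,0.05],0,0.3],
    [[0,0,0.1],0,0.3],
    [[0,0,0.122],0,0.3],
    [[0,0,0.122],0,0.3],
    [[0,0,0.122],0,1],
    [[0,0,0.122],0,1],
    [[0,0,0.122],0,1],
    [[0,0,0.122],0,1],
  ],
)

```text
time: 38.98
tool_pos: [0.4258, -0.3561, 0.0621]
ee_rot: [3.139, 0.002, 1.5]
wrist_force: [0.3, 0.6, 5.4]
width: 0.0097
finger_force: 30.0
```

Emit:
carry_out(
  steps=[
    [[0,0.008,0],0,1],
    [[0,0.022,0],0,1],
    [[0,0.037,0],0,1],
    [[0,0.052,0],0,1],
    [[0,0.067,0],0,1],
    [[0,0.082,0],0,1],
    [[0,0.097,0],0,1],
    [[0,0.11,0],0,1],
    [[0,0.12,0],0,1],
    [[0,0.126,0],0,1],
  ],
)

```text
time: 40.22
tool_pos: [0.552, -0.3646, 0.0622]
ee_rot: [3.139, 0.001, 1.5]
wrist_force: [-1.6, 1.8, 5.8]
width: 0.0097
finger_force: 30.0
```

Now slowly on until it stops.

Emit:
carry_out(
  steps=[
    [[0,0.004,0],0,1],
    [[0,0.007,0],0,1],
    [[0,0.01,0],0,1],
    [[0,0.01,0],0,1],
  ],
)

```text
time: 40.72
tool_pos: [0.5579, -0.365, 0.0621]
ee_rot: [-3.136, -0.0, 1.499]
wrist_force: [-9.6, 2.9, 9.2]
width: 0.01
finger_force: 30.0
```

Emit:
carry_out(
  steps=[
    [[0,0.002,0],0,1],
    [[0,0.004,0],0,1],
    [[0,0.004,0],0,1],
  ],
)

```text
time: 41.1
tool_pos: [0.5577, -0.3649, 0.0621]
ee_rot: [-3.127, -0.001, 1.498]
wrist_force: [-18.3, 4.0, 13.0]
width: 0.0102
finger_force: 30.0
```

Emit:
carry_out(
  steps=[
    [[0,-0.002,0],0,1],
    [[0,-0.005,0],0,1],
    [[0,-0.005,0],0,0.3],
    [[0,-0.006,0],0,0.3],
    [[0,-0.007,0],0,0.3],
    [[0,-0.007,0],0,0.3],
    [[0,-0.007,-0.05],0,0.3],
    [[0,-0.007,-0.11],0,0.3],
    [[0.0,-0.05,-0.17],0,0.3],
    [[0,-0.1,-0.2],0,0.3],
  ],
)

```text
time: 42.35
tool_pos: [0.4705, -0.3589, 0.2594]
ee_rot: [3.139, 0.002, 1.502]
wrist_force: [-0.6, -1.2, 0.3]
width: 0.0326
finger_force: 0.0
```

```bash
python3 - <<'E'
from h import *
o=robot.get_obs();print(o["tool_pos"],o["time"])
w=snap("scene","sc10.png");b=snap("side","sd10.png")
P0=load("sd0")
for s in (P0,b):
    P=cloud(s);hsv=cv2.cvtColor(s["image"],cv2.COLOR_RGB2HSV);x,y,z=P[...,0],P[...,1],P[...,2]
    q=P[(abs(z-.096)<.006)&(hsv[...,1]<50)&(hsv[...,2]>120)&(y<-.3)&(y>-.43)&(x>.5)&(x<.575)]
    k=abs(q[:,1]+.365)<.02; print(k.sum(),q[k][:,0].mean(), q[:,0].min())
A=cv2.imread("pics/sd10.png");S=cv2.imread("pics/sc10.png")
cv2.imwrite("pics/c10.png",np.hstack([cv2.resize(S,(400,300)),cv2.resize(A,(400,300))]))
E
```

```text
[ 0.47047859 -0.35886676  0.2593674 ] 42.35
82 0.5513053124022904 0.5426187372879241
88 0.5554570863083209 0.5456548227066143
```

View pics/c10.png

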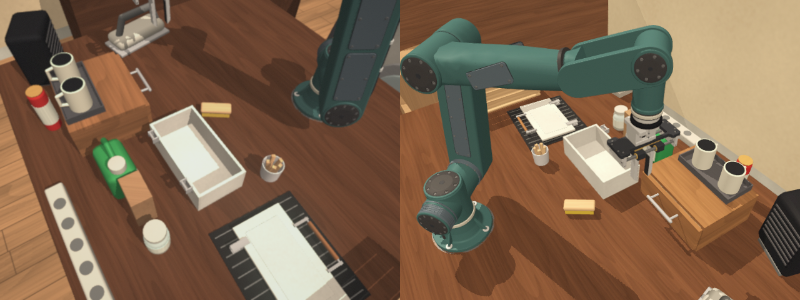

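The final pictures show the lid flat in the middle of the mat, the chest empty and the drawer shut. The handle is about 4 mm further in than at the start, and the other objects look unmoved.

```bash
python3 -c "
from bench import robot
print(robot.close_job())"
```

```text
the job is handed in; nothing more can be done
None
```

The job is handed in, and no verdict came back: the lid lies flat in the middle of the mat, all three bottles were standing in the drawer when I pushed it fully shut, and nothing else on the counter looks moved.

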